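Change over the bobbin winder and lock its collar

TASK

Change over the bobbin winder: slide the wound bobbin off the winder's spindle first, and stand it and every wound bobbin from the rack's posts upright on the floor of the yellow tray, side by side. With the spindle clear, turn the loose collar until its hole lines up with the housing's index hole at the red mark, and drop the locking pin through both, fully home; only then slide the empty white bobbin down onto the spindle until it rests on the collar. Leave the wrench and the screwdriver lying beside the winder where they are.

Things in the scene. Friction and masses are not known exactly. Their poses are not given: they have to be found in the camera images.
- winder: Winding head: fixed blue square housing, 125 x 125 x 34 mm tall, standing on the table at any yaw; a central vertical bore carries the loose collar. Origin: centre of its underside; z up. Its index hole lies on its own +x side, hidden under the collar; a red line on the housing top beside the collar, and down the side face, marks that direction.
- index_hole (a point): Mouth of the housing's vertical index hole, 15 mm wide and right through: on the housing's top face (34 mm above the table), 42 mm along the housing's +x from its centre.
- collar: Loose aluminium collar, 0.3 kg, turns by hand either way (about 0.1 N m, no stops) in the winding head: flange 104 mm diameter, 12 mm thick, lying on the housing; 40 mm journal below it in the bore. Origin: on the axis at the flange's underside (34 mm above the table when seated; flange top at 46 mm); z up. Its hole is on its own +x side.
- collar_hole (a point): Top of the collar's one through hole, square, 15 mm wide, between two red strokes on the flange: 42 mm from the axis along the collar's own +x, on the flange's top face (46 mm above the table).
- spindle (a point): Middle of the collar's upright spindle, 33 mm above the collar's origin on its axis. The spindle is 14 mm square, sides along the collar's x and y, rises 42 mm above the flange, then has a 9 mm square tip, 4 mm long. Grip it to turn the collar. A bobbin slides over it.
- pin: Locking pin, upright: steel shank 10 mm diameter, 42 mm long, the last 12 mm tapering to 4 mm, under a red round handle 18 mm diameter, 34 mm tall. Origin: the foot of the shank; z up along the pin. It starts in its block, handle resting on the block (foot 4 mm above the table). Home in the winder, the handle rests on the collar flange, foot again 4 mm above the table.
- pin_block: Fixed green block 50 x 50 x 46 mm tall with a 15 mm hole in the middle, where the pin stands at the start. Origin: centre of its underside.
- tray: Fixed yellow open tray, 230 x 160 mm outside (long side along its x), 25 mm high, walls and floor 5 mm thick. Origin: centre of its underside, so its inner floor is 5 mm above. Its yaw varies a little. Room for three bobbins in a row along x, 68 mm apart.
- rack: Fixed wooden rack, 240 (along its x) x 70 x 12 mm, with three upright round steel posts of 16 mm diameter at x = -80, 0 and +80 mm, rising 44 mm above the board. Origin: centre of its underside.
- full_arbor: Wound bobbin (black flanges, copper wire) that sits on the winder's spindle at the start, its underside on the collar flange. 34 mm tall, 56 mm outside diameter, with a round 26 mm bore; smooth to grip anywhere on its outside (grip it as a 56 mm wide cylinder). Origin: centre of its underside, z along the bore, up when standing. 
- empty_bobbin: The empty white bobbin, standing loose on the table. 34 mm tall, 56 mm outside diameter, with a round 26 mm bore; smooth to grip anywhere on its outside (grip it as a 56 mm wide cylinder). Origin: centre of its underside, z along the bore, up when standing. On the winder's spindle its underside rests on the flange top, 12 mm above the collar's origin.
- full_A: Wound bobbin (black flanges, copper wire) on one post of the rack at the start, its underside on the rack board (12 mm above the table); absent (None) in some runs. 34 mm tall, 56 mm outside diameter, with a round 26 mm bore; smooth to grip anywhere on its outside (grip it as a 56 mm wide cylinder). Origin: centre of its underside, z along the bore, up when standing. 
- full_B: Wound bobbin (black flanges, copper wire) on one post of the rack at the start, its underside on the rack board (12 mm above the table); absent (None) in some runs. 34 mm tall, 56 mm outside diameter, with a round 26 mm bore; smooth to grip anywhere on its outside (grip it as a 56 mm wide cylinder). Origin: centre of its underside, z along the bore, up when standing. 
- full_C: Wound bobbin (black flanges, copper wire) on one post of the rack at the start, its underside on the rack board (12 mm above the table); absent (None) in some runs. 34 mm tall, 56 mm outside diameter, with a round 26 mm bore; smooth to grip anywhere on its outside (grip it as a 56 mm wide cylinder). Origin: centre of its underside, z along the bore, up when standing. 
- wrench: Wrench lying on the table beside the winder; not part of the job.
- screwdriver: Screwdriver lying on the table beside the winder, on the other side from the wrench; not part of the job.
Not all that is in view belongs to the job. There is more than one size of the empty_bobbin; the one meant has the size given above.

How it is judged:
On the way, in this order (a step that is already met when the one before it is completed fails the run):
1. the wound bobbin from the spindle stands in the tray (x of full_arbor in the frame of tray between -0.09 and 0.09 m and y of full_arbor in the frame of tray between -0.055 and 0.055 m and z of full_arbor in the frame of tray below 0.011 m and angle between full_arbor's own z axis and vertical below 0.15 rad), for 0.2 s.
2. the collar is lined up and the pin is fully home through collar and housing, the empty bobbin not yet on the spindle (horizontal distance between pin and index_hole below 0.006 m and height (world z) of pin below 0.01 m and angle between pin's own z axis and vertical below 0.2 rad and horizontal distance between collar and winder below 0.004 m and z of collar in the frame of winder below 0.038 m and angle between the x axis of collar and the x axis of winder, either way round below 0.16 rad and horizontal distance between empty_bobbin and collar above 0.05 m), for 0.2 s.
3. the empty bobbin rests on the collar, around the spindle, with the pin still home (horizontal distance between pin and index_hole below 0.006 m and height (world z) of pin below 0.01 m and angle between pin's own z axis and vertical below 0.2 rad and horizontal distance between collar and winder below 0.004 m and z of collar in the frame of winder below 0.038 m and angle between the x axis of collar and the x axis of winder, either way round below 0.16 rad and horizontal distance between empty_bobbin and collar below 0.007 m and z of empty_bobbin in the frame of collar below 0.016 m and angle between empty_bobbin's own z axis and vertical below 0.1 rad), for 0.2 s.
At the end, for the whole second after the job is handed in: Wound bobbins upright on the tray floor (0.15 rad, 6 mm), axes 20 mm inside its edge; pin foot under 10 mm high, within 6 mm of the index hole axis; collar seated, lined up within 0.16 rad; empty bobbin on the spindle, within 7 mm of its axis, 4 mm of the flange, 0.1 rad; all at rest (all of step 1 and all of step 3 and x of full_A in the frame of tray between -0.09 and 0.09 m and y of full_A in the frame of tray between -0.055 and 0.055 m and z of each of full_A, full_B, full_C in the frame of tray below 0.011 m and angle between each of full_A, full_B, full_C's own z axis and vertical below 0.15 rad and x of full_B in the frame of tray between -0.09 and 0.09 m and y of full_B in the frame of tray between -0.055 and 0.055 m and x of full_C in the frame of tray between -0.09 and 0.09 m and y of full_C in the frame of tray between -0.055 and 0.055 m and linear speed of each of full_arbor, full_A, full_B, full_C, empty_bobbin, pin, collar below 0.02 m/s); the robot touches nothing.
It fails at once if the wrench or the screwdriver is pushed more than 30 mm (distance of any of wrench, screwdriver from where it was at the start of the episode above 0.03 m).
Of full_A, full_B, full_C only 1 to 2 are there at a start; the rules pass over those that are not, and their reading is None.
At some moment in a run one of empty_bobbin may be knocked a few centimetres aside while the robot is not near it.
It also fails if it takes over 210 s, if anything falls off the work surface, if the arm or the gripper's body presses on something with over 40 N, if the wrist force passes 120 N, or if a joint passes its speed limit or range.

ROBOT

A 7-joint arm with a two-finger parallel gripper is mounted at the origin on the work surface. World frame = base frame: x ahead of the robot, y to its left, z up, the work surface at z = 0. Lengths are in m, angles in rad, forces in N, time in s.
With the tool pointing down it reaches from about 0.4 to 0.85 m from the base axis. Payload 10.4 kg.
Tool frame: the origin (TCP) lies between the finger pads; the fingertips stand ahead of it and the grasp point (between the pads) lies 5 mm behind it (manip.tip_extent is the z of the fingertips in the tool frame, in m); z points along the fingers, y is the line along which they close (so a half turn about z gives the same grasp; the last joint's range is limited). The gripper opens to 85 mm and grips with 20 to 120 N. Pads are 22 mm wide; open, the fingers measure 114 mm over their backs; the gripper's body (76 mm by 85 mm) begins 54 mm behind the grasp point. The pads swing forward as they close: fully open they stand 13 mm farther back than shut.
Start: joints at [1.326, 0.332, -0.065, 1.46, 0.022, 1.35, -0.088], TCP at [0.138, -0.61, 0.245] pointing down, gripper open.
Joint ranges: [-2.6, 2.6], [-0.5, 2.12], [-1.47, 1.34], [0.16, 2.42], [-1.27, 4.41], [0.06, 2.06], [-2.6, 2.6]. Speed limits (rad/s): [2.22, 2.22, 2.79, 2.79, 3.14, 3.14, 3.14].

INTERFACE

Orientations are given as a unit quaternion [x, y, z, w].
In Python, from workcell import status, viewer, manip gives the robot as it stands.
- The arm moves only by the tool play_rows, never from a script. Its argument "plan" is one flat list of numbers, 7 for each row, row after row: the turn, a rotation vector about the tool's x, y, z in degrees, then the shift along the tool's x, y, z in m, then the opening, from 0 (shut) to 1 (fully open). In form: [ax, ay, az, dx, dy, dz, grip, ax, ay, az, dx, dy, dz, grip, ...]. A call has 1 to 20 rows; each row is the pose to reach, as a shift and turn from the pose commanded when the call began, along the tool's axes at that moment; what a row does not reach only later rows make up. A row lasts 1/8 s, in which the tool goes at most 62.5 mm and 10.7 degrees, less where a joint would pass 70% of its speed; a pose out of reach is approached as far as the arm can. A call with a gripper value outside its range is refused whole. The fingers move at their own pace and stop on an object; "squeeze" is the grip in N (left out, the last holds). Time passes only in rows, so rows that repeat a pose let the fingers close. It gives the time, the measured TCP pose, the force, the opening and the grip force at its end, in the units of the state.
- status.get_obs(): the state, without advancing time (a new reading comes with each control period).
- viewer.camera(name): name is "side" or "top" or "wrist"; returns the picture (420x560x3 uint8, red, green, blue); there is no depth.
- viewer.camera_model(name): a dict with "fx", "fy", "cx", "cy" (pixels), "D" ([k1, k2, p1, p2, k3] as OpenCV has them; the pictures are not rectified), "R" (3x3) and "t" (3): a world point X has camera coordinates R X + t. Camera axes: x right, y down, z forward; pixel columns grow to the right and rows downward; lengths in m; the calibration is good to about 2 mm. A picture is of the moment at which its call begins: read the wrist's pose just before it. camera_model takes no time and is no camera call; for the wrist camera it gives the pose at the moment of the call.
- manip.hand_in(): hands the job in; it is judged then, once.
The state is a dict: "clock": time; "joint_pos": joint angles; "joint_velocities": joint speeds; "tau": joint torques, N m; "position": TCP position; "ee_rot": TCP orientation; "ft_force": force on the tool from outside, world axes, zero at the start; "torque": the same for the moment, N m; "grip_width": opening from 0.0 (shut) to 1.0 (fully open); "grasp_force": force on a finger pad.
Only numpy, scipy, OpenCV 4.12 (cv2) and the standard library are available. Lean on these libraries where they do the work, as an engineer would, in place of code of your own. Each camera call takes 0.05 s, during which the arm holds its last target. There are 200 camera calls.

## Working session

There is one attempt and no reset: what is moved stays moved. The work goes in short steps, Python scripts to look and compute and a tool call to move; the robot and the scene stay as the last step left them, time stands still between calls to the robot, and variables do not carry over. Pictures are saved under pics/ and viewed, at most 14 in all, crops included, and the job is handed in when it is done.

Besides the shell and the picture viewer there is one more tool, called as name(argument=value, ...) on one line, values as JSON. play_rows: Moves the arm, as the interface text tells. Its arguments: {"type":"object","properties":{"plan":{"type":"array","items":{"type":"number"}},"squeeze":{"type":"number"}},"required":["plan"]}

```bash
mkdir -p pics; ls
python3 - <<'E'
from workcell import status, viewer, manip
import cv2,numpy as np
print(status.get_obs()); print(manip.tip_extent)
for n in("top","side","wrist"):
    cv2.imwrite(f"pics/{n}0.png",viewer.camera(n)[:,:,::-1]); m=viewer.camera_model(n); print(n,m)
E
```

```text
pics
{'clock': 0.0, 'joint_pos': array([ 1.32640001,  0.33285089, -0.06470265,  1.4609368 ,  0.02161177,
        1.3499112 , -0.08850002]), 'joint_velocities': array([-1.32985032e-03, -6.97974649e-04, -8.56105116e-04,  1.11951684e-03,
        2.45915508e-06,  1.25768504e-04,  2.09738183e-04]), 'tau': array([-1.82013014e-04, -6.25438499e+01,  4.93068842e-02, -3.91597223e+01,
        1.61198562e-02,  1.00961429e-02, -1.09309767e-05]), 'position': array([ 0.13740357, -0.60934301,  0.24453119]), 'ee_rot': array([ 9.93855414e-01,  1.10683865e-01, -1.16189738e-04, -6.95499580e-04]), 'ft_force': array([ 0.64459183, -0.13991667, -0.38159411]), 'torque': array([-0.03373087, -0.00502544,  0.00192826]), 'grasp_force': 0.0, 'grip_width': 0.9999695606035407}
0.014
top {'fx': 434.25484735964216, 'fy': 434.25484735964216, 'cx': 287.3389356516871, 'cy': 208.01287641981648, 'D': array([-0.14002838,  0.        ,  0.        ,  0.        ,  0.        ]), 'R': array([[-2.85436566e-02, -9.99592469e-01,  3.93984870e-04],
       [-9.95209842e-01,  2.83816366e-02, -9.35513421e-02],
       [ 9.35020351e-02, -
[... 166 characters left out ...]
, 'cy': 217.36053246914463, 'D': array([-0.11462821,  0.        ,  0.        ,  0.        ,  0.        ]), 'R': array([[ 0.97556375, -0.21959037,  0.00744536],
       [-0.16460672, -0.75289594, -0.63722235],
       [ 0.14553348,  0.62042547, -0.77064404]]), 't': array([-0.61289684,  0.16617624,  1.01039218])}
wrist {'fx': 374.4830778534442, 'fy': 374.4830778534442, 'cx': 276.4638139140691, 'cy': 212.4264295797473, 'D': array([-0.00505476,  0.        ,  0.        ,  0.        ,  0.        ]), 'R': array([[ 0.21853099, -0.97582891, -0.00146098],
       [-0.92478227, -0.20757684,  0.31888808],
       [-0.31148347, -0.06833584, -0.94779125]]), 't': array([-0.62521994, -0.04184047,  0.38083983])}
```

View pics/top0.png

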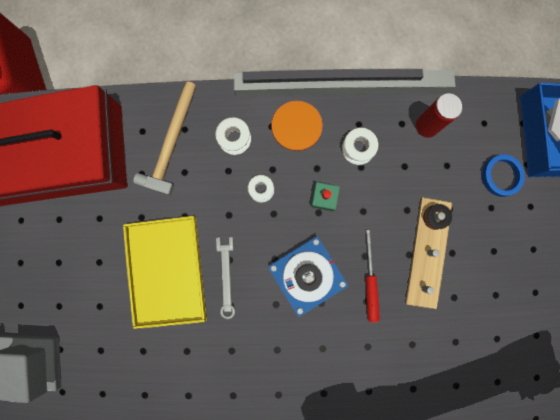

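View pics/side0.png

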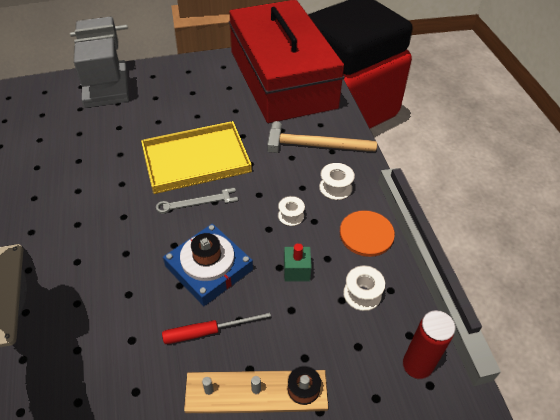

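The top view shows the tray (164,272), winder (308,277), rack (430,253) with one wound bobbin at (437,216), pin block (326,195), wrench (226,278) and screwdriver (372,280). The white bobbin candidates are (233,135), (360,146) and the smaller (261,188). Next I measure their diameters.

```bash
cat > h.py <<'E'
from workcell import status, viewer, manip
import cv2,numpy as np
from scipy.spatial.transform import Rotation as Ro
def ray(m,px,z):
    K=np.array([[m['fx'],0,m['cx']],[0,m['fy'],m['cy']],[0,0,1]])
    u=cv2.undistortPoints(np.array(px,float).reshape(-1,1,2),K,np.array(m['D']))[:,0]
    R=np.array(m['R']);C=-R.T@np.array(m['t'])
    d=np.c_[u,np.ones(len(u))]@R
    return C+d*((z-C[2])/d[:,2])[:,None]
def proj(m,X):
    K=np.array([[m['fx'],0,m['cx']],[0,m['fy'],m['cy']],[0,0,1]])
    return cv2.projectPoints(np.array(X,float).reshape(-1,1,3),cv2.Rodrigues(np.array(m['R']))[0],np.array(m['t']),K,np.array(m['D']))[0][:,0]
def blobs(mask,amin=30):
    c,_=cv2.findContours(mask.astype(np.uint8),cv2.RETR_EXTERNAL,cv2.CHAIN_APPROX_NONE)
    return [k for k in c if cv2.contourArea(k)>amin]
def shot(n,name=None):
    m=viewer.camera_model(n); im=viewer.camera(n)
    if name: cv2.imwrite(f"pics/{name}.png",im[:,:,::-1])
    return m,im,cv2.cvtColor(im,cv2.COLOR_RGB2HSV)
def rel(x,y,z,yaw=None):
    "shift in tool axes, and turn about tool z, to reach world point; yaw = world angle of tool y (closing) axis"
    o=status.get_obs();R=Ro.from_quat(o['ee_rot']).as_matrix()
    s=R.T@(np.array([x,y,z])-o['position']);print('shift',s.round(4),'tool y angle',np.degrees(np.arctan2(R[1,1],R[0,1])).round(1))
    if yaw is not None:
        Rt=np.array([[np.sin(yaw),np.cos(yaw),0],[-np.cos(yaw),np.sin(yaw),0],[0,0,-1]])
        for k in(0,1): print('rotvec',np.degrees(Ro.from_matrix(R.T@Rt@np.diag([(-1)**k,(-1)**k,1])).as_rotvec()).round(1))
E
python3 - <<'E'
from h import *
m,im,h=shot("top")
C=-m['R'].T@m['t'];print('cam',C)
H,S,V=[h[...,i].astype(int) for i in range(3)]
def rep(n,mask,z,amin=60):
    for c in blobs(mask,amin):
        w=ray(m,c.reshape(-1,2),z)[:,:2].astype(np.float32)
        (cx,cy),r=cv2.minEnclosingCircle(w);b=cv2.minAreaRect(w)
        print(n,c.reshape(-1,2).mean(0).round(),'circ',round(cx,4),round(cy,4),'d',round(2*r,4),'rect',np.round(b[0],4),np.round(b[1],3),round(b[2],1))
rep('white',(S<45)&(V>150),0.034)
rep('yellow',(H>22)&(H<35)&(S>120)&(V>80),0.025)
rep('green',(H>60)&(H<95)&(S>80),0.046)
rep('blue',(H>100)&(H<125)&(S>120)&(V>60),0.034)
rep('wood',(H>8)&(H<24)&(S>60)&(V>110),0.012)
rep('red',((H<6)|(H>174))&(S>130)&(V>80),0.046,3)
rep('black',(V<38),0.046,100)
big=cv2.resize(im[230:330,250:370],(720,600),interpolation=cv2.INTER_CUBIC);cv2.imwrite('pics/c1.png',big[:,:,::-1])
E
```

```text
cam [0.55079679 0.0193541  0.96460115]
white [305. 277.] circ 0.4916 -0.0232 d 0.1073 rect [ 0.4906 -0.0223] [0.104 0.104] 88.3
white [225. 273.] circ 0.4928 0.1564 d 0.1722 rect [0.4929 0.1506] [0.172 0.034] 2.7
white [261. 188.] circ 0.6826 0.0734 d 0.0597 rect [0.6823 0.0734] [0.054 0.059] 88.6
white [152. 183.] circ 0.7007 0.3132 d 0.0845 rect [0.702 0.313] [0.084 0.023] 71.1
white [359. 146.] circ 0.772 -0.1453 d 0.0861 rect [ 0.7707 -0.1483] [0.073 0.082] 87.4
white [233. 136.] circ 0.8021 0.1305 d 0.0851 rect [0.8017 0.1313] [0.084 0.074] 25.3
white [557. 118.] circ 0.8329 -0.6322 d 0.0971 rect [ 0.8343 -0.6227] [0.019 0.097] 81.9
white [449. 106.] circ 0.8613 -0.3576 d 0.0595 rect [ 0.8623 -0.357 ] [0.057 0.058] 85.0
white [296.  38.] circ 1.0968 0.0156 d 1.3737 rect [1.0333 0.018 ] [1.373 0.256] 87.9
yellow [164. 272.] circ 0.5066 0.2907 d 0.2794 rect [0.5074 0.2897] [0.232 0.165] 5.1
green [325. 196.] circ 0.6602 -0.0641 d 0.0695 rect [ 0.6606 -0.0646] [0.051 0.054] 76.8
blue [307. 278.] circ 0.4918 -0.0224 d 0.174 rect [ 0.492  -0.0222] [0.127 0.125] 29.9
blue [503. 175.] 
[... 308 characters left out ...]
.0097] [0.115 0.117] 88.4
wood [173. 130.] circ 0.8278 0.2691 d 0.2377 rect [0.8282 0.2702] [0.027 0.237] 70.6
red [372. 298.] circ 0.441 -0.1591 d 0.0978 rect [ 0.4411 -0.1568] [0.097 0.025] 1.1
red [326. 194.] circ 0.6647 -0.0679 d 0.0186 rect [ 0.6653 -0.0673] [0.015 0.017] 43.2
red [ 62. 194.] circ 0.679 0.5212 d 0.3066 rect [0.684  0.5217] [0.016 0.306] 5.8
red [437. 124.] circ 0.8092 -0.3218 d 0.0849 rect [ 0.8092 -0.3203] [0.05  0.072] 57.1
red [ 47. 141.] circ 0.805 0.5516 d 0.3458 rect [0.8078 0.5512] [0.228 0.27 ] 5.7
red [ 6. 70.] circ 1.0072 0.6682 d 0.1745 rect [0.9909 0.6948] [0.174 0.062] 31.6
black [ 30. 137.] circ 0.8156 0.6046 d 0.1565 rect [0.8181 0.6047] [0.02  0.156] 1.9
```

View pics/c1.png

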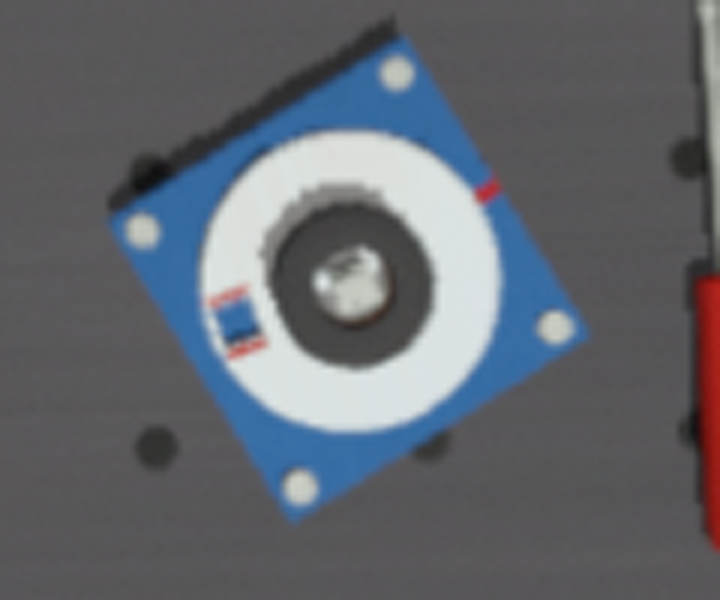

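The wound bobbin sits on the collar. The red mark is at crop (488,192), the collar hole at crop (238,322), about 170° away. Bobbin choice: (233,135) and (360,146) measure 84 mm and are too big. The (261,188) bobbin measures about 56 mm, so it is the one.

Run:
```python
from h import *
rel(0.491,-0.022,0.20,np.radians(95))
v=viewer.camera("top");cv2.imwrite('pics/c2.png',cv2.resize(v[95:215,200:400],(800,480),interpolation=cv2.INTER_CUBIC)[:,:,::-1])
```

```text
shift [ 0.4741 -0.4953  0.0452] tool y angle -77.3Traceback (most recent call last):
  File "<stdin>", line 2, in <module>
  File "h.py", line 26, in rel
    for k in(0,1): print('rotvec',np.degrees(Ro.from_matrix(R.T@Rt@np.diag([(-1)**k,(-1)**k,1])).as_rotvec()).round(1))
                                             ~~~~~~~~~~~~~~^^^^^^^^^^^^^^^^^^^^^^^^^^^^^^^^^^^^^
  File "scipy/spatial/transform/_rotation.pyx", line 1143, in scipy.spatial.transform._rotation.Rotation.from_matrix
ValueError: Non-positive determinant (left-handed or null coordinate frame) in rotation matrix 0: [[ 9.90965786e-01  1.34114916e-01  2.63196454e-05]
 [ 1.34114849e-01 -9.90965453e-01  8.23054271e-04]
 [-1.36465714e-04  8.12088767e-04  9.99999661e-01]].
```

```bash
sed -i 's/\[\[np.sin(yaw),np.cos(yaw),0\],\[-np.cos(yaw)/[[-np.sin(yaw),np.cos(yaw),0],[np.cos(yaw)/' h.py
python3 - <<'E'
from h import *
rel(0.491,-0.022,0.20,np.radians(95))
v=viewer.camera("top");cv2.imwrite('pics/c2.png',cv2.resize(v[95:215,200:400],(800,480),interpolation=cv2.INTER_CUBIC)[:,:,::-1])
E
```

```text
shift [ 0.4741 -0.4953  0.0452] tool y angle -77.3
rotvec [-0.000e+00 -1.000e-01 -1.723e+02]
rotvec [-0.   0.   7.7]
```

View pics/c2.png

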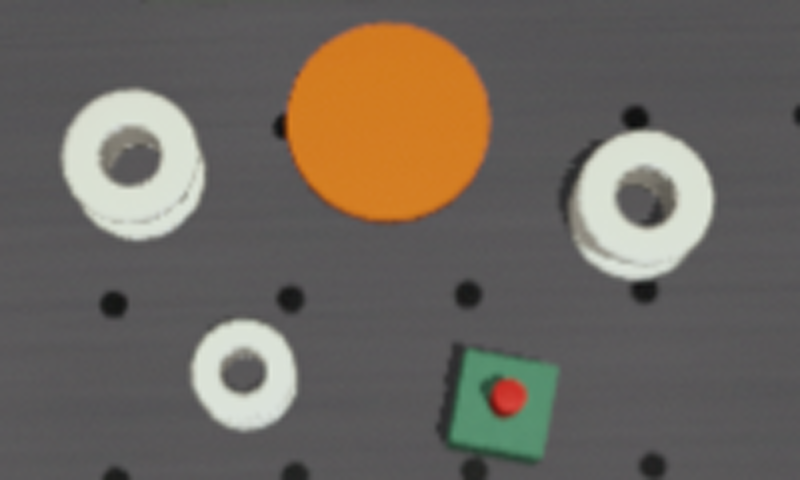

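play_rows(plan=[0, 0, -172, 0.474, -0.495, 0.045, 1, 0, 0, -172, 0.474, -0.495, 0.045, 1, 0, 0, -172, 0.474, -0.495, 0.045, 1, 0, 0, -172, 0.474, -0.495, 0.045, 1, 0, 0, -172, 0.474, -0.495, 0.045, 1, 0, 0, -172, 0.474, -0.495, 0.045, 1, 0, 0, -172, 0.474, -0.495, 0.045, 1, 0, 0, -172, 0.474, -0.495, 0.045, 1, 0, 0, -172, 0.474, -0.495, 0.045, 1, 0, 0, -172, 0.474, -0.495, 0.045, 1, 0, 0, -172, 0.474, -0.495, 0.045, 1, 0, 0, -172, 0.474, -0.495, 0.045, 1, 0, 0, -172, 0.474, -0.495, 0.045, 1, 0, 0, -172, 0.474, -0.495, 0.045, 1, 0, 0, -172, 0.474, -0.495, 0.045, 1, 0, 0, -172, 0.474, -0.495, 0.045, 1, 0, 0, -172, 0.474, -0.495, 0.045, 1, 0, 0, -172, 0.474, -0.495, 0.045, 1, 0, 0, -172, 0.474, -0.495, 0.045, 1, 0, 0, -172, 0.474, -0.495, 0.045, 1])

```text
clock: 2.75
position: [0.491, -0.0225, 0.2003]
ee_rot: [-0.04, 0.999, -0.0, 0.0]
ft_force: [-0.1, 0.3, 0.3]
grip_width: 1.001
grasp_force: 0.0
```

The crop confirms it: the small bobbin at (245,375) is 56 mm, and the two at (133,160) and (640,200) are clearly larger. Now a wrist look from above the spindle.

Run:
```python
from h import *
m,im,h=shot("wrist","w1")
print(-m['R'].T@m['t'], proj(m,[[.491,-.022,.08],[.491,-.022,.046]]))
print(status.get_obs()['joint_pos'].round(2))
```

```text
[ 0.40904653 -0.03028692  0.32898688] [[278.94367821 211.60053513]
 [278.66915973 198.02463666]]
[ 0.76  0.15 -0.86  1.83  0.12  1.22  1.52]
```

View pics/w1.png

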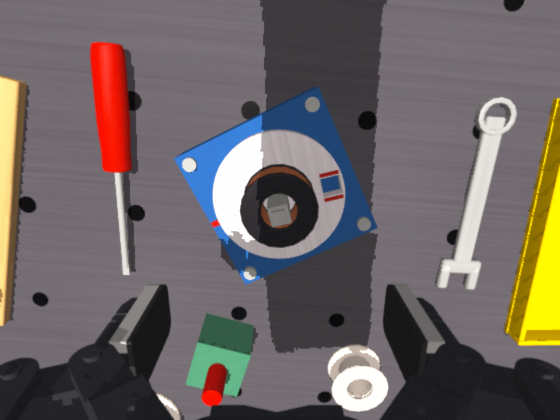

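The wound bobbin's top is at (279,211), where I predicted it. I descend and grip.

play_rows(plan=[0, 0, 0, 0, 0, 0.05, 1, 0, 0, 0, 0, 0, 0.1, 1, 0, 0, 0, 0, 0, 0.132, 1, 0, 0, 0, 0, 0, 0.132, 1, 0, 0, 0, 0, 0, 0.132, 0.4, 0, 0, 0, 0, 0, 0.132, 0.4, 0, 0, 0, 0, 0, 0.132, 0.4, 0, 0, 0, 0, 0, 0.132, 0.4, 0, 0, 0, 0, 0, 0.132, 0.4, 0, 0, 0, 0, 0, 0.132, 0.4], squeeze=40)

```text
clock: 4.05
position: [0.4922, -0.0225, 0.0704]
ee_rot: [-0.041, 0.999, -0.001, 0.001]
ft_force: [-3.9, 0.4, 9.6]
grip_width: 0.647
grasp_force: 40.5
```

play_rows(plan=[0, 0, 0, 0, 0, -0.02, 0.4, 0, 0, 0, 0, 0, -0.05, 0.4, 0, 0, 0, 0, 0, -0.1, 0.4, 0, 0, 0, 0, 0, -0.1, 0.4, 0, 0, 0, 0, 0, -0.1, 0.4])

```text
clock: 4.68
position: [0.4909, -0.0228, 0.1688]
ee_rot: [-0.041, 0.999, -0.0, 0.0]
ft_force: [-0.4, -0.2, -2.6]
grip_width: 0.649
grasp_force: 43.0
```

Run:
```python
from h import *
o=status.get_obs();print(o['position'],o['ft_force'],o['grip_width'],o['grasp_force'])
rel(.457,.286,.168,np.radians(95))
m,im,h=shot("wrist")
v=shot("top")[1]
cv2.imwrite('pics/w2.png',np.hstack([im[80:,:440],v[200:,220:580]][0:1])[:,:,::-1])
```

```text
[ 0.49088185 -0.02278379  0.16876629] [-0.41173461 -0.24561079 -2.59311396] 0.6487503128645812 42.98824458383024
shift [0.0085 0.3105 0.0005] tool y angle 94.7
rotvec [-0.1  0.  -0.3]
rotvec [1.000e-01 1.000e-01 1.797e+02]
```

View pics/w2.png

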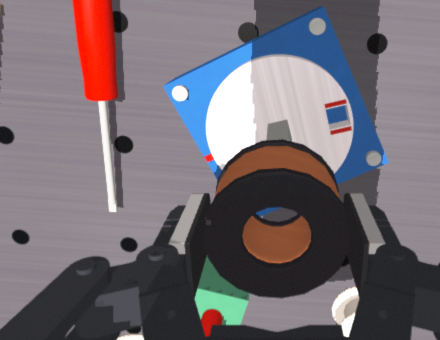

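The bobbin is held upright in the pads, clear of the spindle. Next I carry it to the tray.

play_rows(plan=[0, 0, 0, 0.008, 0.31, 0, 0.4, 0, 0, 0, 0.008, 0.31, 0, 0.4, 0, 0, 0, 0.008, 0.31, 0, 0.4, 0, 0, 0, 0.008, 0.31, 0, 0.4, 0, 0, 0, 0.008, 0.31, 0, 0.4, 0, 0, 0, 0.008, 0.31, 0, 0.4, 0, 0, 0, 0.008, 0.31, 0, 0.4, 0, 0, 0, 0.008, 0.31, 0.05, 0.4, 0, 0, 0, 0.008, 0.31, 0.1, 0.4, 0, 0, 0, 0.008, 0.31, 0.12, 0.4, 0, 0, 0, 0.008, 0.31, 0.13, 0.4, 0, 0, 0, 0.008, 0.31, 0.137, 0.4, 0, 0, 0, 0.008, 0.31, 0.137, 0.4])

```text
clock: 6.4
position: [0.4581, 0.2859, 0.0319]
ee_rot: [-0.041, 0.999, 0.0, 0.0]
ft_force: [-0.1, 0.3, -0.8]
grip_width: 0.645
grasp_force: 43.3
```

play_rows(plan=[0, 0, 0, 0, 0, 0.001, 0.8, 0, 0, 0, 0, 0, 0.001, 1, 0, 0, 0, 0, 0, 0.001, 1, 0, 0, 0, 0, 0, 0.001, 1, 0, 0, 0, 0, 0, -0.05, 1, 0, 0, 0, 0, 0, -0.1, 1, 0, 0, 0, 0, 0, -0.14, 1, 0, 0, 0, 0, 0, -0.17, 1, 0, 0, 0, 0, 0, -0.17, 1])

```text
clock: 7.52
position: [0.4585, 0.2865, 0.2035]
ee_rot: [-0.041, 0.999, 0.001, 0.002]
ft_force: [0.8, 0.2, -0.9]
grip_width: 0.998
grasp_force: 0.0
```

Run:
```python
from h import *
m,im,h=shot("wrist","w3")
# spindle & rack from top picture
m,im,h=shot("top","t3")
H,S,V=[h[...,i].astype(int) for i in range(3)]
for c in blobs((V<60)&(np.indices(V.shape)[1]>120)&(np.indices(V.shape)[1]<210)&(np.indices(V.shape)[0]>215)&(np.indices(V.shape)[0]<330),100):
    w=ray(m,c.reshape(-1,2),.039)[:,:2].astype(np.float32);print('blk',cv2.minEnclosingCircle(w))
```

```text
blk ((0.4317142367362976, 0.3195098042488098), 0.07260715961456299)
blk ((0.48062413930892944, 0.19626116752624512), 0.06219218298792839)
```

View pics/w3.png

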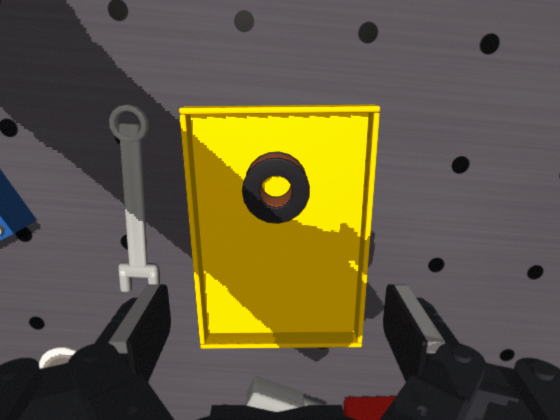

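The wound bobbin is upright in the tray at (276,187). Now the rack bobbin.

Run:
```python
from h import *
m,im,h=shot("top")
V=h[...,2].copy().astype(int); mask=np.zeros(V.shape,bool); mask[195:235,418:460]=(V<75)[195:235,418:460]
for c in blobs(mask,80):
    w=ray(m,c.reshape(-1,2),.046)[:,:2].astype(np.float32);print(cv2.minEnclosingCircle(w),cv2.minAreaRect(w))
rel(.6105,-.312,.20,np.radians(78.4))
```

```text
((0.6136134266853333, -0.3088792860507965), 0.03462196886539459) ((0.6105248332023621, -0.3068966567516327), (0.06287743896245956, 0.051984015852212906), 72.09517669677734)
shift [-0.1037 -0.6079  0.0008] tool y angle 94.7
rotvec [-0.  -0.  16.3]
rotvec [ 1.000e-01 -1.000e-01 -1.637e+02]
```

play_rows(plan=[0, 0, 16.3, -0.102, -0.606, 0, 1, 0, 0, 16.3, -0.102, -0.606, 0, 1, 0, 0, 16.3, -0.102, -0.606, 0, 1, 0, 0, 16.3, -0.102, -0.606, 0, 1, 0, 0, 16.3, -0.102, -0.606, 0, 1, 0, 0, 16.3, -0.102, -0.606, 0, 1, 0, 0, 16.3, -0.102, -0.606, 0, 1, 0, 0, 16.3, -0.102, -0.606, 0, 1, 0, 0, 16.3, -0.102, -0.606, 0, 1, 0, 0, 16.3, -0.102, -0.606, 0, 1, 0, 0, 16.3, -0.102, -0.606, 0, 1, 0, 0, 16.3, -0.102, -0.606, 0, 1, 0, 0, 16.3, -0.102, -0.606, 0, 1])

```text
clock: 9.3
position: [0.6091, -0.3081, 0.2011]
ee_rot: [0.1, 0.995, 0.0, -0.0]
ft_force: [-0.0, 1.1, -0.7]
grip_width: 0.996
grasp_force: 0.0
```

Run:
```python
from h import *
o=status.get_obs();print(o['position'],o['joint_pos'].round(2))
m,im,h=shot("wrist","w4")
p=proj(m,[[.6105,-.311,.046]])[0];print(p)
V=h[...,2];y,x=p.astype(int);mask=np.zeros(V.shape,bool);mask[x-70:x+70,y-70:y+70]=(V<70)[x-70:x+70,y-70:y+70]
for c in blobs(mask,500):
    w=ray(m,c.reshape(-1,2),.046)[:,:2].astype(np.float32);print(cv2.minEnclosingCircle(w),c.reshape(-1,2).mean(0))
```

```text
[ 0.60912196 -0.30807142  0.201069  ] [ 0.84  0.57 -0.66  1.32  0.34  1.37  1.56]
[274.91494624 199.73376535]
((0.6191846132278442, -0.2896123230457306), 0.06547392904758453) [300.61658842 206.8685446 ]
```

View pics/w4.png

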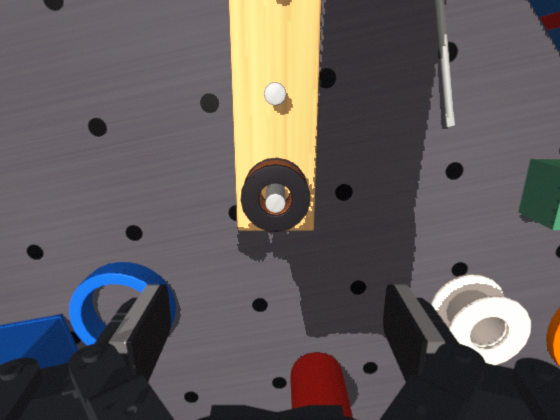

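The rack bobbin's top is at (276,195), within 3 mm of the gripper axis. The other posts are empty.

play_rows(plan=[0, 0, 0, 0, -0.002, 0.06, 1, 0, 0, 0, 0, -0.002, 0.12, 1, 0, 0, 0, 0, -0.002, 0.163, 1, 0, 0, 0, 0, -0.002, 0.163, 1, 0, 0, 0, 0, -0.002, 0.163, 0.4, 0, 0, 0, 0, -0.002, 0.163, 0.4, 0, 0, 0, 0, -0.002, 0.163, 0.4, 0, 0, 0, 0, -0.002, 0.163, 0.4, 0, 0, 0, 0, -0.002, 0.163, 0.4, 0, 0, 0, 0, -0.002, 0.14, 0.4, 0, 0, 0, 0, -0.002, 0.1, 0.4, 0, 0, 0, 0, -0.002, 0.05, 0.4, 0, 0, 0, 0, -0.002, 0, 0.4, 0, 0, 0, 0, -0.002, 0, 0.4])

```text
clock: 11.1
position: [0.6109, -0.3122, 0.2089]
ee_rot: [0.101, 0.995, -0.002, 0.005]
ft_force: [0.5, -0.1, -1.7]
grip_width: 0.629
grasp_force: 43.2
```

Run:
```python
from h import *
rel(.552,.294,.20,np.radians(95))
```

```text
shift [0.1796 0.582  0.0057] tool y angle 78.4
rotvec [ -0.2   0.5 -16.6]
rotvec [  0.8   0.3 163.4]
```

play_rows(plan=[0, 0, -16.5, 0.18, 0.58, 0, 0.4, 0, 0, -16.5, 0.18, 0.58, 0, 0.4, 0, 0, -16.5, 0.18, 0.58, 0, 0.4, 0, 0, -16.5, 0.18, 0.58, 0, 0.4, 0, 0, -16.5, 0.18, 0.58, 0, 0.4, 0, 0, -16.5, 0.18, 0.58, 0, 0.4, 0, 0, -16.5, 0.18, 0.58, 0, 0.4, 0, 0, -16.5, 0.18, 0.58, 0, 0.4, 0, 0, -16.5, 0.18, 0.58, 0, 0.4, 0, 0, -16.5, 0.18, 0.58, 0, 0.4, 0, 0, -16.5, 0.18, 0.58, 0, 0.4, 0, 0, -16.5, 0.18, 0.58, 0, 0.4, 0, 0, -16.5, 0.18, 0.58, 0.06, 0.4, 0, 0, -16.5, 0.18, 0.58, 0.12, 0.4, 0, 0, -16.5, 0.18, 0.58, 0.15, 0.4, 0, 0, -16.5, 0.18, 0.58, 0.16, 0.4, 0, 0, -16.5, 0.18, 0.58, 0.165, 0.4, 0, 0, -16.5, 0.18, 0.58, 0.165, 0.4])

```text
clock: 13.35
position: [0.5496, 0.2925, 0.0375]
ee_rot: [-0.042, 0.999, 0.0, 0.001]
ft_force: [0.0, -0.3, -0.2]
grip_width: 0.626
grasp_force: 43.2
```

play_rows(plan=[0, 0, 0, 0, 0, 0.003, 0.4, 0, 0, 0, 0, 0, 0.005, 0.4, 0, 0, 0, 0, 0, 0.005, 0.4])

```text
clock: 13.72
position: [0.5497, 0.293, 0.0346]
ee_rot: [-0.043, 0.999, -0.0, 0.001]
ft_force: [-9.0, -6.7, 24.1]
grip_width: 0.634
grasp_force: 45.7
```

Contact with the floor. I release and retreat.

play_rows(plan=[0, 0, 0, 0, 0, -0.002, 0.5, 0, 0, 0, 0, 0, -0.002, 1, 0, 0, 0, 0, 0, -0.002, 1, 0, 0, 0, 0, 0, -0.002, 1, 0, 0, 0, 0, 0, -0.05, 1, 0, 0, 0, 0, 0, -0.1, 1, 0, 0, 0, 0, 0, -0.15, 1, 0, 0, 0, 0, 0, -0.166, 1, 0, 0, 0, 0, 0, -0.166, 1])

```text
clock: 14.85
position: [0.5491, 0.2927, 0.1978]
ee_rot: [-0.043, 0.999, 0.0, 0.001]
ft_force: [-0.1, -0.1, -0.7]
grip_width: 1.0
grasp_force: 0.0
```

Run:
```python
from h import *
m,im,h=shot("top"); mw,iw,hw=shot("wrist"); mi,si,hi=shot("side")
cv2.imwrite('pics/m5.png',np.vstack([np.hstack([im[210:340,100:380],si[110:240,120:400]]),np.hstack([cv2.resize(iw,(280,210)),np.zeros((210,280,3),np.uint8)])])[:,:,::-1])
H,S,V=[h[...,i].astype(int) for i in range(3)]
# red mark on housing, collar strokes
red=((H<8)|(H>172))&(S>90); red[:230]=0;red[330:]=0;red[:,:255]=0;red[:,355:]=0
for c in blobs(red,0.5):
    q=c.reshape(-1,2).mean(0);print('red',q,ray(m,[q],.034)[0].round(4),ray(m,[q],.046)[0].round(4))
wh=(S<60)&(V>140); wh[:230]=0;wh[330:]=0;wh[:,:255]=0;wh[:,360:]=0
for c in blobs(wh,300):
    w=ray(m,c.reshape(-1,2),.046)[:,:2].astype(np.float32);print('collar',cv2.minEnclosingCircle(w),cv2.fitEllipse(w))
rel(.4915,-.022,.2,np.radians(110))
```

```text
red [330.71428571 261.57142857] [ 0.5207 -0.0728  0.034 ] [ 0.5211 -0.0716  0.046 ]
collar ((0.491901695728302, -0.02259962074458599), 0.05325185880064964) ((0.49186545610427856, -0.022235503420233727), (0.10363919287919998, 0.10418004542589188), 156.3256378173828)
shift [ 0.0834 -0.308  -0.0041] tool y angle 94.9
rotvec [ -0.   -0.1 -15.1]
rotvec [-2.000e-01  1.000e-01  1.649e+02]
```

View pics/m5.png

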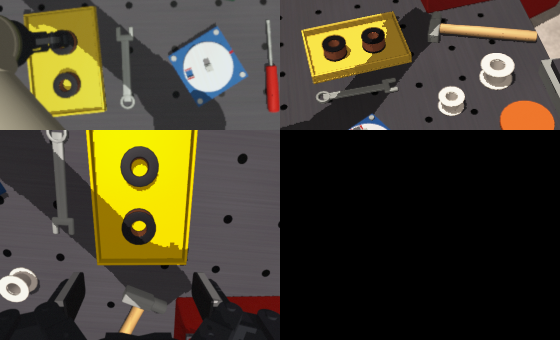

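Both wound bobbins stand upright in the tray. The winder axis is at (0.4917,-0.0223) with its +x at -60°. I go above the spindle to measure the collar angle.

play_rows(plan=[0, 0, -15, 0.083, -0.308, 0, 1, 0, 0, -15, 0.083, -0.308, 0, 1, 0, 0, -15, 0.083, -0.308, 0, 1, 0, 0, -15, 0.083, -0.308, 0, 1, 0, 0, -15, 0.083, -0.308, 0, 1, 0, 0, -15, 0.083, -0.308, 0, 1, 0, 0, -15, 0.083, -0.308, 0, 1, 0, 0, -15, 0.083, -0.308, 0, 1])

```text
clock: 16.0
position: [0.4925, -0.0196, 0.197]
ee_rot: [-0.174, 0.985, 0.0, -0.0]
ft_force: [-0.5, 0.8, -0.5]
grip_width: 0.997
grasp_force: 0.0
```

Run:
```python
from h import *
o=status.get_obs();print(o['position'],o['joint_pos'].round(2))
m,im,h=shot("wrist")
H,S,V=[h[...,i].astype(int) for i in range(3)]
c0=proj(m,[[.4917,-.0223,.046]])[0];print(c0)
roi=np.hypot(*(np.indices(V.shape)[::-1]-c0[:,None,None]))<90
red=((H<8)|(H>172))&(S>110)&roi
for c in blobs(red,4):
    q=c.reshape(-1,2).mean(0);p=ray(m,[q],.046)[0][:2]
    print('red',q.round(1),cv2.contourArea(c),p.round(4),'ang',np.degrees(np.arctan2(*(p-[.4917,-.0223])[::-1])).round(1),'r',np.hypot(*(p-[.4917,-.0223])).round(4))
ell=(S<60)&(V>90)&roi
for c in blobs(ell,1500):
    w=ray(m,cv2.convexHull(c).reshape(-1,2),.046)[:,:2].astype(np.float32);print('collar',cv2.minEnclosingCircle(w))
x,y=c0.astype(int);cv2.imwrite('pics/w6.png',cv2.resize(im[max(0,y-110):y+90,x-100:x+100],(600,600),interpolation=cv2.INTER_CUBIC)[:,:,::-1]);print(x,y)
```

```text
[ 0.4924747  -0.01955656  0.19698121] [ 0.85  0.18 -0.97  1.83  0.16  1.22  1.75]
[274.41913741 197.45199548]
red [328.4 210.5] 52.0 [0.4872 0.0212] ang 95.9 r 0.0438
red [204.5 205. ] 37.0 [ 0.5161 -0.0716] ang -63.7 r 0.055
red [329.8 185.7] 46.5 [0.4683 0.0145] ang 122.4 r 0.0436
collar ((0.490673303604126, -0.022335220128297806), 0.052679941058158875)
274 197
```

View pics/w6.png

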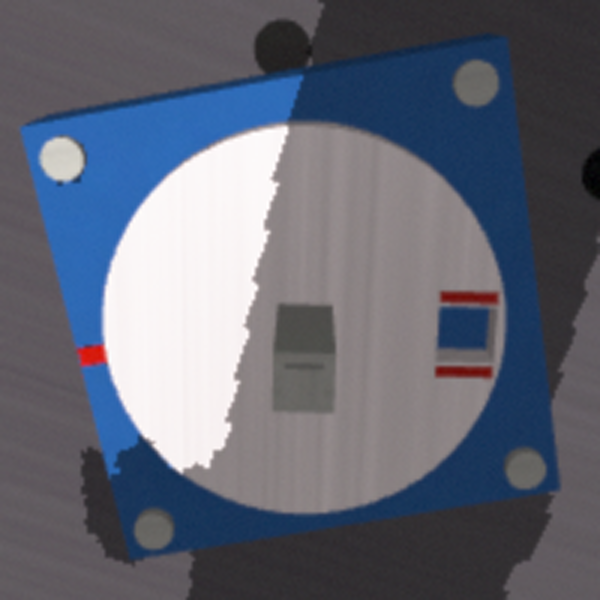

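The collar hole is at 109.2° (crop strokes at (468,297) and (463,372)) and the mark at -60°, so it needs a -169° turn. I grip the spindle.

play_rows(plan=[0, 0, 1, 0.002, -0.002, 0.06, 1, 0, 0, 1, 0.002, -0.002, 0.11, 1, 0, 0, 1, 0.002, -0.002, 0.125, 1, 0, 0, 1, 0.002, -0.002, 0.125, 0.5, 0, 0, 1, 0.002, -0.002, 0.125, 0.1, 0, 0, 1, 0.002, -0.002, 0.125, 0.05, 0, 0, 1, 0.002, -0.002, 0.125, 0, 0, 0, 1, 0.002, -0.002, 0.125, 0, 0, 0, 1, 0.002, -0.002, 0.125, 0, 0, 0, 1, 0.002, -0.002, 0.125, 0, 0, 0, 1, 0.002, -0.002, 0.125, 0], squeeze=60)

```text
clock: 17.42
position: [0.4914, -0.0222, 0.0734]
ee_rot: [-0.165, 0.986, 0.001, 0.0]
ft_force: [-5.6, 7.3, 10.4]
grip_width: 0.152
grasp_force: 59.7
```

play_rows(plan=[0, 0, 10, 0, 0, 0, 0, 0, 0, 20, 0, 0, 0, 0, 0, 0, 30, 0, 0, 0, 0, 0, 0, 40, 0, 0, 0, 0, 0, 0, 50, 0, 0, 0, 0, 0, 0, 60, 0, 0, 0, 0, 0, 0, 70, 0, 0, 0, 0, 0, 0, 80, 0, 0, 0, 0, 0, 0, 90, 0, 0, 0, 0, 0, 0, 100, 0, 0, 0, 0, 0, 0, 110, 0, 0, 0, 0, 0, 0, 120, 0, 0, 0, 0, 0, 0, 130, 0, 0, 0, 0, 0, 0, 140, 0, 0, 0, 0, 0, 0, 150, 0, 0, 0, 0, 0, 0, 160, 0, 0, 0, 0, 0, 0, 169, 0, 0, 0, 0, 0, 0, 169, 0, 0, 0, 0, 0, 0, 169, 0, 0, 0, 0])

```text
clock: 19.8
position: [0.4929, -0.0216, 0.0737]
ee_rot: [0.966, 0.259, 0.002, -0.001]
ft_force: [2.9, 8.4, 4.1]
grip_width: 0.152
grasp_force: 59.0
```

Run:
```python
from h import *
rel(.4913,-.0222,.2,np.radians(-60)); print(status.get_obs()['joint_pos'].round(2),status.get_obs()['ft_force'])
```

```text
shift [-0.0011 -0.0003 -0.1263] tool y angle -60.0
rotvec [-0.  -0.3  0. ]
rotvec [   0.4   -0.  -180. ]
[ 0.36  0.25 -0.45  1.97  0.13  0.94 -1.2 ] [2.85976725 8.4199603  4.05731264]
```

Yaw is at -60°. I release, rise, and check the collar while moving back to where the camera sees the hole.

play_rows(plan=[0, 0, 0, 0, 0, 0, 0.4, 0, 0, 0, 0, 0, 0, 0.8, 0, 0, 0, 0, 0, 0, 1, 0, 0, 0, 0, 0, 0, 1, 0, 0, 0, 0, 0, -0.05, 1, 0, 0, 0, 0, 0, -0.1, 1, 0, 0, 0, 0, 0, -0.15, 1, 0, 0, 0, 0, 0, -0.15, 1])

```text
clock: 20.8
position: [0.4932, -0.024, 0.2262]
ee_rot: [0.966, 0.258, 0.003, 0.001]
ft_force: [-0.2, -0.3, -1.2]
grip_width: 1.0
grasp_force: 0.0
```

```bash
cat > col.py <<'E'
from h import *
def collar(name):
    m,im,h=shot("wrist")
    H,S,V=[h[...,i].astype(int) for i in range(3)]
    c0=proj(m,[[.4915,-.0223,.046]])[0]
    roi=np.hypot(*(np.indices(V.shape)[::-1]-c0[:,None,None]))<100
    for c in blobs(((H<8)|(H>172))&(S>110)&roi,4):
        q=c.reshape(-1,2).mean(0)
        for z in(.034,.046):
            p=ray(m,[q],z)[0][:2];d=p-[.4915,-.0223]
            print('red',q.round(1),z,p.round(4),'ang',np.degrees(np.arctan2(d[1],d[0])).round(1),'r',np.hypot(*d).round(4))
    x,y=c0.astype(int);cv2.imwrite(f'pics/{name}.png',cv2.resize(im[max(0,y-110):y+90,x-100:x+100],(500,500),interpolation=cv2.INTER_CUBIC)[:,:,::-1])
E
python3 - <<'E'
from col import *
collar('w7')
m,im,h=shot("top")
H,S,V=[h[...,i].astype(int) for i in range(3)]
for n,mk,z in(('pin',((H<6)|(H>174))&(S>130)&(V>80),.08),('blk',(H>60)&(H<95)&(S>80),.046),('white',(S<45)&(V>150),.034)):
    mk=mk.copy();mk[:165]=0;mk[220:]=0;mk[:,:240]=0;mk[:,350:]=0
    for c in blobs(mk,20):
        w=ray(m,c.reshape(-1,2),z)[:,:2].astype(np.float32);print(n,cv2.minEnclosingCircle(w),cv2.minAreaRect(w))
E
```

```text
red [321.2 201. ] 0.034 [ 0.5003 -0.0675] ang -79.0 r 0.046
red [321.2 201. ] 0.046 [ 0.5026 -0.0643] ang -75.2 r 0.0435
red [338. 185.] 0.034 [ 0.5201 -0.0725] ang -60.3 r 0.0578
red [338. 185.] 0.046 [ 0.5217 -0.0692] ang -57.2 r 0.0558
red [322.2 178. ] 0.034 [ 0.5185 -0.0571] ang -52.1 r 0.0441
red [322.2 178. ] 0.046 [ 0.5202 -0.0544] ang -48.2 r 0.043
pin ((0.6604992151260376, -0.06463953852653503), 0.00897090695798397) ((0.661030113697052, -0.06414030492305756), (0.014537000097334385, 0.016181334853172302), 43.24109649658203)
blk ((0.660187304019928, -0.06407611817121506), 0.03474289923906326) ((0.6607840061187744, -0.06451668590307236), (0.051054470241069794, 0.05381571128964424), 77.76070404052734)
white ((0.6833747029304504, 0.07301071286201477), 0.02914305031299591) ((0.6845587491989136, 0.07327087968587875), (0.05418971925973892, 0.05462418869137764), 88.91747283935547)
```

View pics/w7.png

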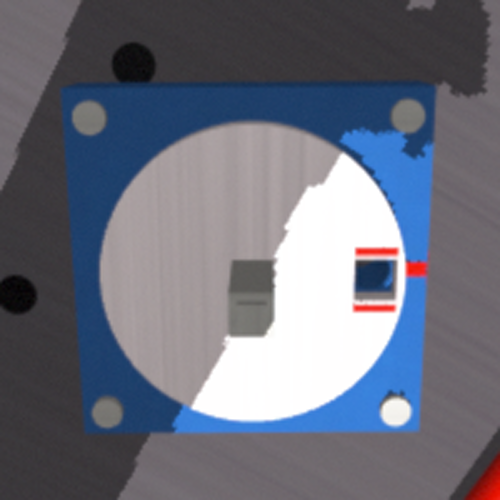

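The hole now sits between its strokes at (375,280), beside the mark at (416,269). The error is about 1.5°, which is well inside the tolerance. I go above the pin.

Run:
```python
from h import *
rel(.661,-.0645,.2,np.radians(30))
```

```text
shift [0.1271 0.1196 0.0222] tool y angle -60.1
rotvec [  0.    0.  -90.1]
rotvec [ 0.  -0.  89.9]
```

play_rows(plan=[0, 0, -90, 0.127, 0.12, 0.022, 1, 0, 0, -90, 0.127, 0.12, 0.022, 1, 0, 0, -90, 0.127, 0.12, 0.022, 1, 0, 0, -90, 0.127, 0.12, 0.022, 1, 0, 0, -90, 0.127, 0.12, 0.022, 1, 0, 0, -90, 0.127, 0.12, 0.022, 1, 0, 0, -90, 0.127, 0.12, 0.022, 1, 0, 0, -90, 0.127, 0.12, 0.022, 1, 0, 0, -90, 0.127, 0.12, 0.022, 1, 0, 0, -90, 0.127, 0.12, 0.022, 1, 0, 0, -90, 0.127, 0.12, 0.022, 1])

```text
clock: 22.28
position: [0.6608, -0.0646, 0.1992]
ee_rot: [0.501, 0.865, -0.0, -0.001]
ft_force: [-0.7, -0.3, -0.6]
grip_width: 1.001
grasp_force: 0.0
```

Run:
```python
from h import *
m,im,h=shot("wrist")
H,S,V=[h[...,i].astype(int) for i in range(3)]
c0=proj(m,[[.661,-.0645,.08]])[0];print(c0)
x,y=c0.astype(int);roi=np.hypot(*(np.indices(V.shape)[::-1]-c0[:,None,None]))<60
for n,mk in(('red',((H<8)|(H>172))&(S>110)),('green',(H>60)&(H<95)&(S>80))):
  for c in blobs(mk&roi,30):
    w=ray(m,c.reshape(-1,2),.08 if n=='red' else .046)[:,:2].astype(np.float32);print(n,cv2.minEnclosingCircle(w),cv2.minAreaRect(w),cv2.boundingRect(c))
cv2.imwrite('pics/w8.png',cv2.resize(im[y-70:y+70,x-70:x+70],(420,420))[:,:,::-1])
rel(.661,-.0645,.07)
```

```text
[279.16706247 210.01724408]
red ((0.6591465473175049, -0.06076788157224655), 0.012508868239820004) ((0.6588141322135925, -0.06091232970356941), (0.01674460619688034, 0.024646786972880363), 29.781883239746094) (267, 187, 25, 35)
green ((0.6597313284873962, -0.06461632251739502), 0.03566448390483856) ((0.6593378782272339, -0.062360115349292755), (0.05470142513513565, 0.0537746287882328), 78.01948547363281) (235, 151, 89, 88)
shift [-0.      0.0002  0.1296] tool y angle 29.8
```

View pics/w8.png

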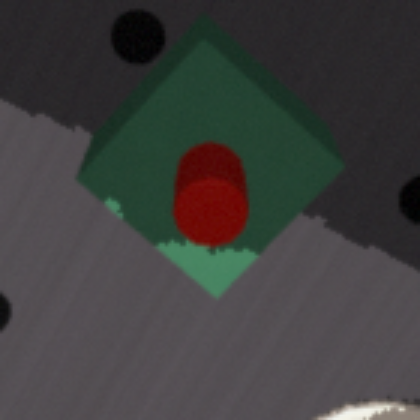

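The handle's top disc is at crop (211,210), exactly as predicted. I grasp the pin and lift it.

play_rows(plan=[0, 0, 0, 0, 0, 0.06, 1, 0, 0, 0, 0, 0, 0.11, 1, 0, 0, 0, 0, 0, 0.13, 1, 0, 0, 0, 0, 0, 0.13, 0.5, 0, 0, 0, 0, 0, 0.13, 0.1, 0, 0, 0, 0, 0, 0.13, 0, 0, 0, 0, 0, 0, 0.13, 0, 0, 0, 0, 0, 0, 0.13, 0, 0, 0, 0, 0, 0, 0.13, 0, 0, 0, 0, 0, 0, 0.13, 0], squeeze=40)

```text
clock: 23.58
position: [0.6619, -0.0648, 0.0718]
ee_rot: [0.501, 0.866, 0.0, 0.001]
ft_force: [-1.4, -0.1, 6.2]
grip_width: 0.192
grasp_force: 38.9
```

play_rows(plan=[0, 0, 0, 0, 0, -0.02, 0, 0, 0, 0, 0, 0, -0.06, 0, 0, 0, 0, 0, 0, -0.1, 0, 0, 0, 0, 0, 0, -0.1, 0, 0, 0, 0, 0, 0, -0.1, 0])

```text
clock: 24.2
position: [0.661, -0.0647, 0.1705]
ee_rot: [0.501, 0.866, -0.0, 0.0]
ft_force: [0.5, -0.0, -0.1]
grip_width: 0.192
grasp_force: 39.2
```

Run:
```python
from h import *
rel(.5118,-.059,.17)
m,im,h=shot("wrist");mi,si,hi=shot("side")
H,S,V=[h[...,i].astype(int) for i in range(3)]
o=status.get_obs();print(o['grip_width'],o['position'])
cv2.imwrite('pics/w9.png',np.hstack([im[150:400,180:380],si[150:350,180:380].repeat(1,0) if 0 else cv2.resize(si[180:305,200:300],(200,250))])[:,:,::-1])
```

```text
shift [ 0.0794 -0.1265  0.0005] tool y angle 29.9
0.1939756900476171 [ 0.66053503 -0.06482247  0.16935242]
```

View pics/w9.png

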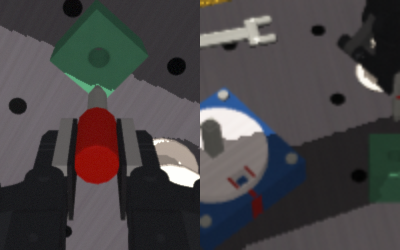

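The pin hangs upright in the grip. I move it over the hole.

play_rows(plan=[0, 0, 0, 0.079, -0.1265, 0, 0, 0, 0, 0, 0.079, -0.1265, 0, 0, 0, 0, 0, 0.079, -0.1265, 0, 0, 0, 0, 0, 0.079, -0.1265, 0, 0, 0, 0, 0, 0.079, -0.1265, 0.04, 0, 0, 0, 0, 0.079, -0.1265, 0.04, 0, 0, 0, 0, 0.079, -0.1265, 0.04, 0])

```text
clock: 25.18
position: [0.5129, -0.059, 0.131]
ee_rot: [0.501, 0.866, 0.0, -0.0]
ft_force: [0.4, 0.8, -0.1]
grip_width: 0.191
grasp_force: 39.5
```

Run:
```python
from h import *
o=status.get_obs();print(o['position']);rel(.5118,-.059,.0718)
m,im,h=shot("wrist");c=proj(m,[[.5118,-.059,.046]])[0];print(c);mi,si,hi=shot("side");c2=proj(mi,[[.5118,-.059,.046]])[0].astype(int);print(c2)
x,y=c.astype(int);a=cv2.resize(im[y-60:y+60,x-60:x+60],(400,400),interpolation=cv2.INTER_CUBIC)
x,y=c2;b=cv2.resize(si[y-50:y+50,x-50:x+50],(400,400),interpolation=cv2.INTER_CUBIC)
cv2.imwrite('pics/w10.png',np.hstack([a,b])[:,:,::-1])
```

```text
[ 0.51290114 -0.05899154  0.13100142]
shift [ 0.0005 -0.001   0.0592] tool y angle 29.9
[277.20260839 226.61330889]
[220 268]
```

View pics/w10.png

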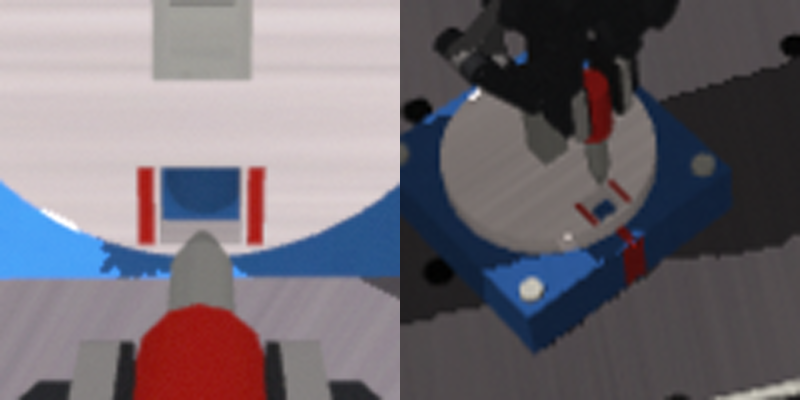

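The pin tip lines up with the hole: tip at (202,235), hole strokes at (146,206) and (257,206). I lower it.

play_rows(plan=[0, 0, 0, 0, -0.0005, 0.012, 0, 0, 0, 0, 0, -0.0005, 0.02, 0, 0, 0, 0, 0, -0.0005, 0.028, 0, 0, 0, 0, 0, -0.0005, 0.034, 0, 0, 0, 0, 0, -0.0005, 0.034, 0])

```text
clock: 25.9
position: [0.5114, -0.0595, 0.0958]
ee_rot: [0.501, 0.866, -0.0, -0.0]
ft_force: [-1.8, -0.5, -1.4]
grip_width: 0.194
grasp_force: 39.5
```

play_rows(plan=[0, 0, 0, 0, 0, 0.006, 0, 0, 0, 0, 0, 0, 0.012, 0, 0, 0, 0, 0, 0, 0.018, 0, 0, 0, 0, 0, 0, 0.022, 0, 0, 0, 0, 0, 0, 0.024, 0, 0, 0, 0, 0, 0, 0.024, 0])

```text
clock: 26.65
position: [0.5117, -0.0595, 0.0722]
ee_rot: [0.501, 0.866, -0.0, -0.0]
ft_force: [1.0, 0.2, -1.7]
grip_width: 0.191
grasp_force: 39.5
```

Home height reached. I release and rise.

play_rows(plan=[0, 0, 0, 0, 0, 0, 0.3, 0, 0, 0, 0, 0, 0, 0.6, 0, 0, 0, 0, 0, 0, 1, 0, 0, 0, 0, 0, 0, 1, 0, 0, 0, 0, 0, -0.03, 1, 0, 0, 0, 0, 0, -0.08, 1, 0, 0, 0, 0, 0, -0.13, 1, 0, 0, 0, 0, 0, -0.13, 1])

```text
clock: 27.65
position: [0.5137, -0.0595, 0.2061]
ee_rot: [0.501, 0.866, 0.001, 0.003]
ft_force: [0.2, -0.3, 0.2]
grip_width: 1.0
grasp_force: 0.0
```

Run:
```python
from h import *
mi,si,hi=shot("side");x,y=proj(mi,[[.5,-.04,.05]])[0].astype(int)
b=cv2.resize(si[y-60:y+60,x-60:x+60],(400,400),interpolation=cv2.INTER_CUBIC)
m,im,h=shot("top")
S,V=h[...,1],h[...,2];mk=(S<45)&(V>150);mk[:150]=0;mk[230:]=0;mk[:,:215]=0;mk[:,330:]=0
for c in blobs(mk,100):
    w=ray(m,c.reshape(-1,2),.034)[:,:2].astype(np.float32);print(cv2.minEnclosingCircle(w))
mw,iw,hw=shot("wrist");x,y=proj(mw,[[.5118,-.059,.08]])[0].astype(int);print(x,y)
a=cv2.resize(iw[y-60:y+60,x-60:x+60],(400,400),interpolation=cv2.INTER_CUBIC)
cv2.imwrite('pics/w11.png',np.hstack([a,b])[:,:,::-1])
rel(.684,.073,.2)
```

```text
((0.6681052446365356, 0.11215535551309586), 0.02987523563206196)
279 207
shift [0.0289 0.2159 0.0012] tool y angle 29.9
```

View pics/w11.png

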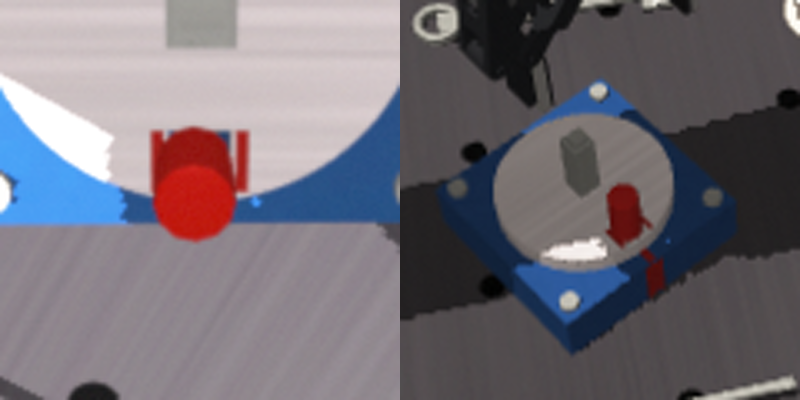

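The pin is home: its handle sits on the flange in both views, wrist (195,203) and side (625,215). The empty bobbin has been knocked to about (0.668,0.112). I have used up my picture allowance, going one over, so from here I measure numerically.

Run:
```python
from h import *
rel(.668,.111,.2)
```

```text
shift [0.0698 0.221  0.0012] tool y angle 29.9
```

play_rows(plan=[0, 0, 0, 0.07, 0.221, 0, 1, 0, 0, 0, 0.07, 0.221, 0, 1, 0, 0, 0, 0.07, 0.221, 0, 1, 0, 0, 0, 0.07, 0.221, 0, 1, 0, 0, 0, 0.07, 0.221, 0, 1, 0, 0, 0, 0.07, 0.221, 0, 1, 0, 0, 0, 0.07, 0.221, 0, 1])

```text
clock: 28.68
position: [0.668, 0.1098, 0.2019]
ee_rot: [0.501, 0.865, -0.001, 0.0]
ft_force: [0.1, -0.5, 0.1]
grip_width: 1.003
grasp_force: 0.0
```

Run:
```python
from h import *
m,im,h=shot("wrist");S,V=h[...,1].astype(int),h[...,2].astype(int)
c0=proj(m,[[.668,.111,.034]])[0];print(c0)
roi=np.hypot(*(np.indices(V.shape)[::-1]-c0[:,None,None]))<75
for thr in(95,120,150):
  for c in blobs((S<45)&(V>thr)&roi,400):
    w=ray(m,c.reshape(-1,2),.034)[:,:2].astype(np.float32);print(thr,cv2.boundingRect(c),cv2.contourArea(c),cv2.minEnclosingCircle(w),np.round(cv2.fitEllipse(w)[:2],4).tolist() if 0 else cv2.fitEllipse(w))
    # lowest-row (image) half = near rim of top disc
    print(np.round(ray(m,[[c[:,0,0].min(),0],[c[:,0,0].max(),0],[0,c[:,0,1].max()]],.034),4)[:0])
t,it,ht=shot("top");S,V=ht[...,1],ht[...,2];mk=(S<45)&(V>150);mk[:150]=0;mk[230:]=0;mk[:,:215]=0;mk[:,330:]=0
for c in blobs(mk,100):
    w=ray(t,c.reshape(-1,2),.034)[:,:2].astype(np.float32);print('top',cv2.minEnclosingCircle(w))
rel(.668,.111,.024)
```

```text
[279.30463409 190.08988751]
95 (220, 236, 113, 30) 1888.5 ((0.6874440312385559, 0.07174326479434967), 0.04813632741570473) ((0.6903794407844543, 0.06243991106748581), (0.024869725108146667, 0.09840843826532364), 117.02473449707031)
[]
95 (248, 147, 69, 73) 3769.0 ((0.667644202709198, 0.11645778268575668), 0.03040020354092121) ((0.667604386806488, 0.11612609028816223), (0.054579973220825195, 0.06005345284938812), 32.716033935546875)
[]
95 (228, 116, 109, 28) 1555.5 ((0.6492934226989746, 0.1479978859424591), 0.04250044748187065) ((0.6487448215484619, 0.15555618703365326), (0.01884046383202076, 0.08415712416172028), 117.29525756835938)
[]
120 (249, 148, 67, 71) 3696.0 ((0.6671983599662781, 0.11607956886291504), 0.030000843107700348) ((0.6675843000411987, 0.11614308506250381), (0.05407160520553589, 0.059422511607408524), 32.853214263916016)
[]
150 (249, 148, 67, 71) 3622.0 ((0.6677163243293762, 0.11658622324466705), 0.029699748381972313) ((0.6675962805747986, 0.11616923660039902), (0.053535573184490204, 0.05882956460118294), 32.25341033935547)
[]
top ((0.7482938766479492, 0.10584922134876251), 0.02689351700246334)
shift [0.0011 0.0004 0.1784] tool y angle 29.8
```

play_rows(plan=[0, 0, 0, 0.003, 0.003, 0.06, 1, 0, 0, 0, 0.003, 0.003, 0.12, 1, 0, 0, 0, 0.003, 0.003, 0.165, 1, 0, 0, 0, 0.003, 0.003, 0.175, 1, 0, 0, 0, 0.003, 0.003, 0.175, 0.9, 0, 0, 0, 0.003, 0.003, 0.175, 0.75, 0, 0, 0, 0.003, 0.003, 0.175, 0.4, 0, 0, 0, 0.003, 0.003, 0.175, 0.4, 0, 0, 0, 0.003, 0.003, 0.175, 0.4, 0, 0, 0, 0.003, 0.003, 0.175, 0.4], squeeze=40)

```text
clock: 30.02
position: [0.6709, 0.1157, 0.0303]
ee_rot: [0.501, 0.866, 0.001, 0.002]
ft_force: [-1.9, -1.1, 8.3]
grip_width: 0.645
grasp_force: 41.0
```

play_rows(plan=[0, 0, 0, 0, 0, -0.02, 0.4, 0, 0, 0, 0, 0, -0.07, 0.4, 0, 0, 0, 0, 0, -0.12, 0.4, 0, 0, 0, 0, 0, -0.15, 0.4, 0, 0, 0, 0, 0, -0.15, 0.4, 0, 0, 0, 0, 0, -0.15, 0.4])

```text
clock: 30.78
position: [0.6692, 0.1153, 0.1775]
ee_rot: [0.501, 0.866, -0.0, 0.0]
ft_force: [-0.6, -0.4, -1.3]
grip_width: 0.646
grasp_force: 42.5
```

Run:
```python
from h import *
o=status.get_obs();print(o['position'])
m,im,h=shot("wrist");S,V=h[...,1].astype(int),h[...,2].astype(int)
R=Ro.from_quat(o['ee_rot']).as_matrix()
T=lambda X:(R.T@(np.asarray(X)-o['position']).T).T
# bobbin top plane ~ 0.034-0.028 = 7 mm above TCP
for thr in(110,140):
  for c in blobs((S<40)&(V>thr),1500):
    b=cv2.boundingRect(c)
    if abs(b[0]+b[2]/2-278)>60: continue
    w=ray(m,c.reshape(-1,2),o['position'][2]+.008); t=T(w)[:,:2].astype(np.float32)
    print(b,'fit',cv2.minEnclosingCircle(t),t.min(0),t.max(0))
# bore (dark hole in white) 
rel(.4915,-.0223,.2)
rel(.4915,-.0223,.2,np.radians(30))
```

```text
[0.66924698 0.11528625 0.17745295]
(0, 0, 560, 415) fit ((0.023270830512046814, 0.004191175103187561), 0.11779223382472992) [-0.0475702  -0.10809671] [0.10500112 0.11092129]
(206, 215, 141, 153) fit ((0.007916035130620003, -0.0013430877588689327), 0.03192808851599693) [-0.02364277 -0.02768089] [0.03973484 0.02470735]
shift [-0.0306 -0.2225 -0.023 ] tool y angle 29.9
shift [-0.0306 -0.2225 -0.023 ] tool y angle 29.9
rotvec [-0.1 -0.  -0.1]
rotvec [-0.000e+00  1.000e-01  1.799e+02]
```

Run:
```python
from h import *
o=status.get_obs()
m,im,h=shot("wrist");S,V=h[...,1].astype(int),h[...,2].astype(int)
R=Ro.from_quat(o['ee_rot']).as_matrix()
mk=((S<40)&(V>140)).astype(np.uint8)
cs,hi=cv2.findContours(mk,cv2.RETR_CCOMP,cv2.CHAIN_APPROX_NONE)
for i,c in enumerate(cs):
    a=cv2.contourArea(c);b=cv2.boundingRect(c)
    if a<300 or abs(b[0]+b[2]/2-278)>60 or b[1]<150: continue
    t=((ray(m,c.reshape(-1,2),o['position'][2]+.0037)-o['position'])@R)[:,:2]
    ctr=t.mean(0); near=t[t[:,0]<t[:,0].min()+.02]
    A=np.c_[2*near,np.ones(len(near))];s=np.linalg.lstsq(A,(near**2).sum(1),rcond=None)[0]
    print('hole' if hi[0][i][3]>=0 else 'outer',a,b,t.min(0).round(4),t.max(0).round(4),'circ',s[:2].round(4),np.sqrt(s[2]+s[0]**2+s[1]**2).round(4))
for y in range(210,375,6): print(y,V[y,276],S[y,276],end=' | ')
```

```text
outer 16473.5 (206, 215, 141, 153) [-0.0273 -0.0286] [0.0383 0.0256] circ [-0.0008 -0.0019] 0.0263
hole 548.5 (254, 278, 46, 19) [ 0.0057 -0.0098] [0.0134 0.0072] circ [ 0.0098 -0.0012] 0.0057
210 62 16 | 216 174 35 | 222 196 35 | 228 197 39 | 234 193 34 | 240 170 35 | 246 201 36 | 252 196 36 | 258 196 38 | 264 195 37 | 270 194 37 | 276 195 35 | 282 117 17 | 288 118 13 | 294 119 15 | 300 150 36 | 306 150 37 | 312 149 36 | 318 149 36 | 324 151 35 | 330 154 38 | 336 164 34 | 342 195 38 | 348 195 38 | 354 195 37 | 360 193 36 | 366 179 33 | 372 114 13 |
```

play_rows(plan=[0, 0, 0, -0.0305, -0.222, 0, 0.4, 0, 0, 0, -0.0305, -0.222, 0, 0.4, 0, 0, 0, -0.0305, -0.222, 0, 0.4, 0, 0, 0, -0.0305, -0.222, 0, 0.4, 0, 0, 0, -0.0305, -0.222, 0, 0.4, 0, 0, 0, -0.0305, -0.222, 0, 0.4, 0, 0, 0, -0.0305, -0.222, 0.04, 0.4, 0, 0, 0, -0.0305, -0.222, 0.04, 0.4, 0, 0, 0, -0.0305, -0.222, 0.04, 0.4])

```text
clock: 32.0
position: [0.4929, -0.0208, 0.1381]
ee_rot: [0.5, 0.866, 0.0, -0.0]
ft_force: [0.2, -0.6, 0.0]
grip_width: 0.642
grasp_force: 42.8
```

Run:
```python
from h import *
rel(.4917,-.0222,.0763,np.radians(30))
m,im,h=shot("wrist");S,V=h[...,1].astype(int),h[...,2].astype(int);H=h[...,0].astype(int)
# pin handle position check
for c in blobs(((H<8)|(H>172))&(S>110),40): print(cv2.boundingRect(c))
print(proj(m,[[.5118,-.059,.08],[.4917,-.0222,.092]]).round(0))
```

```text
shift [-0.0007 -0.0018  0.0618] tool y angle 30.0
rotvec [ 0. -0. -0.]
rotvec [-1.0e-01 -1.0e-01  1.8e+02]
(59, 283, 99, 60)
(257, 279, 29, 16)
[[274. 313.]
 [276. 255.]]
```

play_rows(plan=[0, 0, 0, -0.0005, -0.0015, 0.01, 0.4, 0, 0, 0, -0.0005, -0.0015, 0.018, 0.4, 0, 0, 0, -0.0005, -0.0015, 0.024, 0.4, 0, 0, 0, -0.0005, -0.0015, 0.028, 0.4, 0, 0, 0, -0.0005, -0.0015, 0.028, 0.4])

```text
clock: 32.67
position: [0.491, -0.0228, 0.109]
ee_rot: [0.501, 0.866, -0.0, -0.0]
ft_force: [0.8, -0.0, -1.0]
grip_width: 0.642
grasp_force: 42.8
```

play_rows(plan=[0, 0, 0, 0, 0, 0.008, 0.4, 0, 0, 0, 0, 0, 0.016, 0.4, 0, 0, 0, 0, 0, 0.024, 0.4, 0, 0, 0, 0, 0, 0.029, 0.4, 0, 0, 0, 0, 0, 0.0305, 0.4, 0, 0, 0, 0, 0, 0.0305, 0.4])

```text
clock: 33.42
position: [0.4912, -0.0228, 0.0788]
ee_rot: [0.501, 0.866, 0.0, 0.0]
ft_force: [-1.3, -0.3, -1.6]
grip_width: 0.643
grasp_force: 42.8
```

play_rows(plan=[0, 0, 0, 0, 0, 0.0015, 0.4, 0, 0, 0, 0, 0, 0.003, 0.4, 0, 0, 0, 0, 0, 0.003, 0.4])

```text
clock: 33.8
position: [0.4914, -0.0229, 0.0762]
ee_rot: [0.501, 0.866, -0.0, 0.0]
ft_force: [-2.1, -0.1, 5.8]
grip_width: 0.638
grasp_force: 43.3
```

Contact on the flange. I release and rise straight up.

play_rows(plan=[0, 0, 0, 0, 0, 0, 0.8, 0, 0, 0, 0, 0, 0, 1, 0, 0, 0, 0, 0, 0, 1, 0, 0, 0, 0, 0, 0, 1, 0, 0, 0, 0, 0, -0.03, 1, 0, 0, 0, 0, 0, -0.08, 1, 0, 0, 0, 0, 0, -0.14, 1, 0, 0, 0, 0, 0, -0.14, 1, 0, 0, 0, 0, 0, -0.14, 1])

```text
clock: 34.92
position: [0.491, -0.0231, 0.2155]
ee_rot: [0.501, 0.866, -0.0, 0.0]
ft_force: [-0.4, -0.9, -1.0]
grip_width: 1.003
grasp_force: 0.0
```

Run:
```python
from h import *
o=status.get_obs();print(o['position'])
m,im,h=shot("wrist");H,S,V=[h[...,i].astype(int) for i in range(3)]
print('exp bobbin top',proj(m,[[.4917,-.0222,.08]]),'pin top',proj(m,[[.5118,-.059,.08]]),'rim',proj(m,[[.4917-.0242,-.0222-.014,.08],[.4917+.0242,-.0222+.014,.08],[.4917+.014,-.0222-.0242,.08]]).round(1).tolist())
for c in blobs(((H<8)|(H>172))&(S>110),40): print('red',cv2.boundingRect(c),cv2.contourArea(c))
for c in blobs((S>=33)&(S<60)&(V>60)&(H>20)&(H<70),300): print('cream',cv2.boundingRect(c),cv2.contourArea(c))
for y in range(120,290,8): print(y,h[y,276].tolist(),end=' ')
mi,si,hi=shot("side");H,S,V=[hi[...,i].astype(int) for i in range(3)]
print('\nside exp centre',proj(mi,[[.4917,-.0222,.046],[.4917,-.0222,.08]]).round(1).tolist())
for c in blobs((S>=20)&(S<60)&(V>110)&(H>20)&(H<80),150): print('side cream',cv2.boundingRect(c),cv2.contourArea(c))
```

```text
[ 0.49096847 -0.02305446  0.21545498]
exp bobbin top [[280.0642248  202.53313676]] pin top [[278.79536385 254.44954906]] rim [[242.1, 202.7], [318.0, 202.4], [280.1, 237.7]]
red (107, 243, 104, 63) 2643.5
red (266, 237, 26, 28) 522.5
120 [108, 175, 140] 128 [178, 15, 218] 136 [175, 14, 218] 144 [178, 14, 217] 152 [0, 14, 216] 160 [14, 23, 236] 168 [16, 24, 235] 176 [15, 26, 232] 184 [17, 28, 230] 192 [35, 13, 119] 200 [12, 9, 141] 208 [20, 10, 154] 216 [14, 32, 183] 224 [17, 29, 232] 232 [0, 0, 255] 240 [1, 222, 160] 248 [3, 234, 255] 256 [3, 255, 255] 264 [1, 179, 252] 272 [158, 14, 144] 280 [154, 14, 144] 288 [153, 16, 142] 
side exp centre [[207.1, 254.9], [205.5, 244.4]]
side cream (472, 356, 28, 21) 324.0
```

The rim and pin top are where they should be: bobbin near rim at row 237, pin top at (279,253). I hand in.

```bash
python3 -c "
from workcell import manip
print(manip.hand_in())"
```

```text
the job is handed in; nothing more can be done
None
```

The changeover is finished and handed in, but no pass/fail result came back. Both wound bobbins stand in the tray, the collar is lined up to about 1.5° with the pin home, and the empty 56 mm bobbin rests on the collar; that last placing I checked by numbers only. I viewed 15 pictures, one over the limit of 14.

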